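# Cups on the wrong saucers

### The arm

A 6-joint arm with a two-finger parallel gripper is mounted at the origin on the work surface. World frame = base frame: x ahead of the robot, y to its left, z up, the work surface at z = 0. Lengths are in m, angles in rad, forces in N, time in s.
With the tool pointing down it reaches from about 0.325 to 0.775 m from the base axis. Payload 5.5 kg.
Tool frame: the origin (TCP) lies on the centre line of the jaws, within the pads' length; the fingertips stand 19 mm ahead of it and the grasp point (between the pads) is the TCP (arm.tip_extent is the distance from the TCP to the fingertips, in m); z points along the fingers, y is the line along which they close (so a half turn about z gives the same grasp; the last joint's range is limited). The gripper opens to 88 mm and grips with 3 to 60 N. Pads are 20 mm wide; open, the fingers measure 115 mm over their backs; the gripper's body (75 mm by 178 mm) begins 61 mm behind the grasp point.
Start: joints at [-1.158, 0.091, 1.231, -0, 1.82, -0.057], TCP at [0.272, -0.535, 0.242] pointing down, gripper open.
Joint ranges: [-2.87, 2.87], [-0.86, 2.18], [0.17, 2.46], [-1.51, 4.65], [0.06, 2.69], [-2.65, 2.65]. Speed limits (rad/s): [2.57, 2.57, 3.01, 3.14, 3.14, 3.14].

### API

Orientations are given as a 3x3 rotation matrix whose columns are the frame's x, y, z axes.
In Python, from rig import arm, jaws, kinematics, grab_frame, hand_in, finder, telemetry gives the robot as it stands. Calls block until the motion is done:
- arm.movep(position, orientation): joint-space move of the TCP to a pose.
- arm.servo_line(position, frame=None, v=0.15, until_force=None): straight line of the TCP; frame=None keeps the orientation; v is the mean speed in m/s. With until_force (N) it stops when the force on the tool has changed by that much, and returns True; else False.
- arm.set_joints(angles): joint-space move.
- jaws.command_gripper(opening, strength=None): finger opening in m; strength is the grip in N (None keeps the last); returns when the fingers have stopped.
- arm.hold(seconds).
- kinematics.solve_ik(position, orientation): joint angles nearest the present ones, or None.
- grab_frame(name): name is "scene" or "top" or "wrist"; returns a dict with "image" (384x512x3 uint8, blue, green, red), "camera_matrix" (3x3 intrinsics, pixels), "D" ([k1, k2, p1, p2, k3] as OpenCV has them; the pictures are not rectified), "cam_to_world" (4x4, takes a point from camera to world coordinates); the wrist camera has in their place "mount" (4x4, takes a point from camera to tool coordinates, whose origin is the TCP and whose axes are the flange's). Camera axes: x right, y down, z forward; pixel columns grow to the right and rows downward; lengths in m; the calibration is good to about 2 mm. A picture is of the moment at which its call begins: read the wrist's pose just before it. There is no depth.
A pose or a line that the arm cannot do raises arm.MotionError and nothing moves.
- hand_in(): hands the job in; it is judged then, once.
Trained networks look in the newest picture that a camera, given by its name, has taken for a name from the list of things; names that differ only in an ending like _2 or _b are one class to them, and where a whole thing is asked for, a point or a joint stands for the part that bears it (a point fixed in the world has none). Each returns a list of dicts, best first, with "confidence" (0 to 1); they miss things now and then, are a little off and sometimes report something else, mostly with a low value. They report only what shows in the picture. A call takes as long as a camera call. They do not tell look-alikes from the thing itself.
- finder.boxes_of(thing, camera): "centre" ([x, y, z] in m, in the coordinates of the camera as it stood for that picture, good to about 4 mm: the middle of the surface that is visible of it).
- finder.silhouettes(thing, camera): "pixels" (384x512 bool, what is visible of it).
- finder.pinpoint(thing, camera): "centre" ([x, y, z] in m, in the coordinates of the camera as it stood for that picture, good to about 4 mm: a listed point, or the origin of a listed thing).
Readings, each from a call of its own:
- telemetry.get_time_s(): time.
- telemetry.get_q(): joint angles.
- telemetry.get_joint_vel(): joint speeds.
- telemetry.get_joint_efforts(): joint torques, N m.
- telemetry.get_position(): TCP position.
- telemetry.get_orientation(): TCP orientation.
- telemetry.get_ft_force(): force on the tool from outside, world axes, zero at the start.
- telemetry.get_moment(): the same for the moment, N m.
- telemetry.get_grip_width(): finger opening in m.
- telemetry.get_gripper_force(): force on a finger pad.
Only numpy, scipy, OpenCV 4.12 (cv2) and the standard library are available. Lean on these libraries where they do the work, as an engineer would, in place of code of your own. Each camera call takes 0.05 s, during which the arm holds its last target. There are 200 camera calls.

### The job

The two cups and the tall latte glass were put out on each other's saucers. Stand the tall glass aside on the black rubber mat first, then put the small espresso cup on the small round saucer and the bigger cup on the large round saucer, and bring the tall glass back last, onto the square dish. Set each one down upright in the middle of its saucer without dropping it, and leave the saucers, the milk jug and the sugar jar where they stand.

Things in the scene. Friction and masses are not known exactly. Their poses are not given: they have to be found in the camera images.
- espresso_cup: Small white porcelain cup, open at the top, 55 mm high; round, 58 mm across from half its height to the rim, narrowing to a 42 mm foot; wall 4 mm. One ear handle towards its own +y, 7 mm thick, reaching 53 mm from the axis, 11 to 49 mm above the foot. About 120 g. Origin: centre of the underside, z up. Starts upright on a saucer that is not its own.
- flat_white_cup: Bigger white porcelain cup of the same make, 72 mm high; round, 70 mm across from half its height to the rim, narrowing to a 52 mm foot; wall 4 mm. One ear handle towards its own +y, 7 mm thick, reaching 64 mm from the axis, 16 to 63 mm above the foot. About 220 g. Origin: centre of the underside, z up. Starts upright on a saucer that is not its own.
- latte_glass: Tall clear drinking glass without handle, 140 mm high; round, 54 mm across at the foot, 66 mm at 85 mm height, 68 mm at the rim; wall 3.5 mm. About 240 g. Origin: centre of the underside, z up. Starts upright on a saucer that is not its own.
- saucer_small: Small round white saucer, 116 mm across, loose, about 150 g. Flat middle 84 mm across, its surface 7 mm above the counter; the rim rises to 15 mm. Origin: centre of the underside. It is the espresso cup's saucer.
- saucer_large: Large round white saucer, 154 mm across, loose, about 270 g. Flat middle 104 mm across, its surface 7 mm above the counter; the rim rises to 19 mm. Origin: centre of the underside. It is the bigger cup's saucer.
- dish_square: Square white porcelain dish, 123 mm by 123 mm, loose, about 300 g. Flat middle 92 mm square, its surface 7 mm above the counter; the rim rises to 15 mm. Origin: centre of the underside, x and y along its sides. It is the tall glass's saucer.
- bar_mat: Black ribbed rubber mat, flat, 150 mm (x) by 130 mm (y), 5 mm thick, fixed to the counter. Origin: centre of the underside. Empty at the start: the free spot for the tall glass.
- milk_jug: Stainless steel milk jug, empty, 100 mm high, 82 mm across at the belly, strap handle towards its own +y reaching 72 mm from the axis, small spout towards -y. Loose; a bystander to be left alone. Origin: centre of the underside.
- sugar_jar: Round amber glass sugar jar with steel lid and knob, 102 mm high, 74 mm across. Loose; a bystander to be left alone. Origin: centre of the underside.
There are look-alikes about, which are no part of the job. Leave any green or red look-alike of the flat_white_cup alone.

How it is judged:
By the outcome, as a careful person would: the job done as asked, in the order asked, and still so for the second after the job is handed in, with the robot touching nothing.
It also fails if it takes over 112 s, if anything falls off the work surface, if the arm or the gripper's body presses on something with over 40 N, if the wrist force passes 120 N, or if a joint passes its speed limit or range.

## Working session

There is one attempt and no reset: what is moved stays moved. The work goes in short steps, each a Python script; the robot and the scene stay as the last script left them, time stands still between calls to the robot, and variables do not carry over. Pictures are saved under pics/ and viewed, at most 14 in all, crops included, and the job is handed in when it is done.

```bash
ls; mkdir -p pics
cat > h.py <<'E'
import numpy as np, cv2
from rig import arm, jaws, kinematics, grab_frame, hand_in, finder, telemetry
def grab(c):
    p=np.array(telemetry.get_position());R=np.array(telemetry.get_orientation())
    f=grab_frame(c)
    if c=="wrist":
        T=np.eye(4);T[:3,:3]=R;T[:3,3]=p;f["T"]=T@np.array(f["mount"])
    else: f["T"]=np.array(f["cam_to_world"])
    return f
def w(f,c): return (f["T"]@np.r_[c,1])[:3]
def px(f,P):
    Ti=np.linalg.inv(f["T"]);r,_=cv2.Rodrigues(Ti[:3,:3])
    return cv2.projectPoints(np.array(P,float).reshape(-1,1,3),r,Ti[:3,3],np.array(f["camera_matrix"]),np.array(f["D"]))[0].reshape(-1,2)
def down(a): # closing axis y at angle a in world xy
    y=np.array([np.cos(a),np.sin(a),0]);z=np.array([0,0,-1.]);return np.column_stack([np.cross(y,z),y,z])
E
python3 - <<'E'
from h import *
names="espresso_cup flat_white_cup latte_glass saucer_small saucer_large dish_square bar_mat milk_jug sugar_jar".split()
for c in("scene","top"):
    f=grab(c);cv2.imwrite(f"pics/{c}0.png",f["image"])
    for n in names:
        for r in finder.pinpoint(n,c)[:4]:
            P=w(f,r["centre"]);print(c,n,round(r["confidence"],2),P.round(3),px(f,P)[0].round())
print(np.array(telemetry.get_orientation()).round(2),telemetry.get_time_s())
E
```

```text
pics
scene espresso_cup 0.75 [0.452 0.232 0.008] [357. 222.]
scene flat_white_cup 0.95 [ 0.293 -0.242 -0.   ] [157. 150.]
scene flat_white_cup 0.74 [ 0.448 -0.007  0.011] [245. 209.]
scene flat_white_cup 0.59 [0.248 0.286 0.002] [377. 155.]
scene latte_glass 0.86 [0.631 0.246 0.005] [366. 303.]
scene latte_glass 0.75 [0.641 0.016 0.002] [243. 296.]
scene saucer_small 0.69 [ 0.636  0.248 -0.001] [366. 307.]
scene saucer_large 0.7 [0.453 0.226 0.002] [353. 224.]
scene dish_square 0.81 [ 0.446 -0.004 -0.   ] [246. 211.]
scene bar_mat 0.81 [ 0.448 -0.207  0.002] [154. 202.]
scene milk_jug 0.63 [ 0.641 -0.224 -0.002] [121. 282.]
scene sugar_jar 0.67 [0.642 0.013 0.005] [242. 295.]
top espresso_cup 0.62 [0.458 0.227 0.006] [174. 184.]
top flat_white_cup 0.95 [ 0.246  0.285 -0.002] [149. 269.]
top flat_white_cup 0.77 [ 0.446 -0.007  0.005] [267. 190.]
top flat_white_cup 0.71 [ 0.285 -0.247 -0.005] [362. 255.]
top flat_white_cup 0.24 [0.456 0.229 0.009] [173. 185.]
top latte_glass 0.94 [0.635 0.245 0.003] [169. 115.]
top saucer_small 0.62 [ 0.636  0.242 -0.001] [170. 115.]
top saucer_large 0.7 [ 0.452  0.226 -0.001] [175. 187.]
top dish_square 0.65 [ 0.447 -0.01  -0.004] [268. 190.]
top bar_mat 0.75 [ 0.442 -0.211  0.   ] [348. 192.]
top milk_jug 0.79 [ 0.64  -0.234  0.002] [357. 115.]
top sugar_jar 0.93 [ 0.647  0.011 -0.002] [261. 112.]
[[ 0.89  0.45  0.  ]
 [ 0.45 -0.89 -0.  ]
 [ 0.    0.   -1.  ]] 1.0
```

View pics/scene0.png

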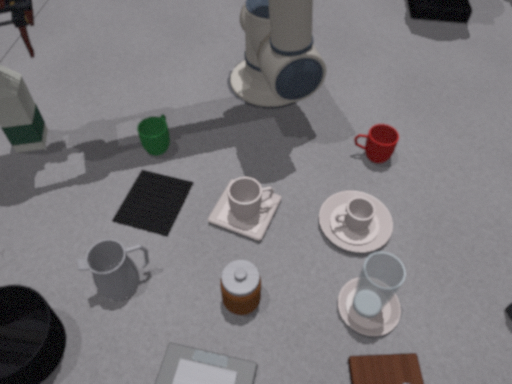

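View pics/top0.png

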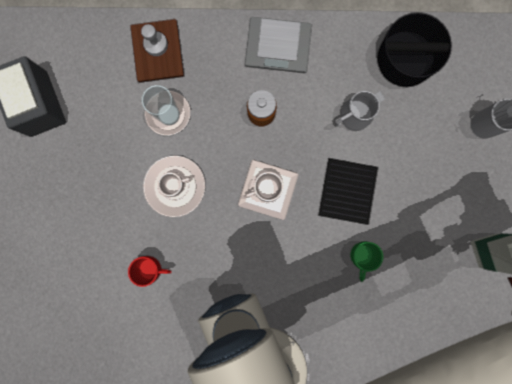

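The candidates for flat_white_cup are:
- green, scene (155,133): a decoy
- red, scene (380,142): a decoy
- white on the square dish, scene (245,200): the real one

The white espresso cup stands on the large saucer at scene (357,215). The clear glass stands on the small saucer at (380,285); the other glass report, at (243,296), is really the sugar jar. The mat at (154,202) is empty. Next I'll take close wrist looks.

Run:
```python
from h import *
f=grab("wrist");M=np.array(f["mount"]);print(M.round(3),np.array(f["camera_matrix"]).round(0).tolist())
R0=down(np.pi/2)
# choose yaw variants: report reachable ones
tg={"fw":(.447,-.007),"es":(.454,.228),"gl":(.635,.246)}
ims=[]
for k,(x,y) in tg.items():
    best=None
    for a in(np.pi/2,-np.pi/2,0,np.pi):
        R=down(a)
        # camera point at optical axis hits z=.03 : place TCP so axis passes target
        z=.30 if k!="gl" else .34
        d=R@M[:3,2];c=R@M[:3,3]+[0,0,z];t=(.03-c[2])/d[2];off=(c+t*d)[:2]
        p=np.array([x-off[0],y-off[1],z]);q=kinematics.solve_ik(p,R)
        if q is None: continue
        n=np.abs(np.array(q)-telemetry.get_q()).max()
        if best is None or n<best[0]: best=(n,p,R)
    if best is None: print(k,"none");continue
    arm.movep(best[1],best[2]);f=grab("wrist");cv2.imwrite(f"pics/w_{k}.png",f["image"]);ims.append(f["image"])
    np.savez(f"w_{k}.npz",T=f["T"],K=f["camera_matrix"],D=f["D"])
    for n in "espresso_cup flat_white_cup latte_glass saucer_small saucer_large dish_square".split():
        for r in finder.pinpoint(n,"wrist")[:2]:
            P=w(f,r["centre"]);print(k,n,round(r["confidence"],2),P.round(3),px(f,P)[0].round())
        s=finder.silhouettes(n,"wrist")
        if s: np.save(f"m_{k}_{n}.npy",s[0]["pixels"])
print(telemetry.get_time_s())
m=cv2.resize(np.hstack(ims),None,fx=.52,fy=.52);cv2.imwrite("pics/wall.png",m)
```

```text
[[ 0.    -0.96  -0.279  0.077]
 [ 1.     0.     0.001 -0.002]
 [-0.    -0.279  0.96  -0.143]
 [ 0.     0.     0.     1.   ]] [[299.0, 0.0, 254.0], [0.0, 299.0, 193.0], [0.0, 0.0, 1.0]]
fw flat_white_cup 0.96 [ 0.45  -0.005  0.009] [255. 188.]
fw flat_white_cup 0.61 [ 0.287 -0.24   0.003] [163. 315.]
fw latte_glass 0.96 [0.635 0.248 0.003] [392.   6.]
fw saucer_small 0.73 [0.637 0.249 0.004] [394.   5.]
fw saucer_large 0.69 [0.642 0.011 0.002] [381. 176.]
fw dish_square 0.59 [0.449 0.227 0.   ] [254.  20.]
es espresso_cup 0.7 [0.449 0.229 0.003] [249. 187.]
es flat_white_cup 0.91 [0.246 0.282 0.   ] [115. 153.]
es flat_white_cup 0.69 [ 0.449 -0.003  0.007] [250. 316.]
es latte_glass 0.91 [0.634 0.246 0.004] [371. 176.]
es latte_glass 0.21 [ 0.452  0.229 -0.001] [251. 186.]
es saucer_small 0.78 [ 0.634  0.254 -0.002] [370. 170.]
es saucer_large 0.87 [ 0.451  0.229 -0.002] [251. 187.]
gl espresso_cup 0.7 [0.449 0.23  0.004] [144. 198.]
gl flat_white_cup 0.78 [0.25  0.288 0.003] [ 27. 165.]
gl flat_white_cup 0.65 [ 0.447 -0.005  0.008] [156. 316.]
gl latte_glass 0.65 [0.634 0.249 0.007] [253. 188.]
gl saucer_small 0.8 [ 0.635  0.253 -0.001] [254. 184.]
gl saucer_large 0.75 [ 0.45   0.225 -0.   ] [145. 200.]
6.8583
```

View pics/wall.png

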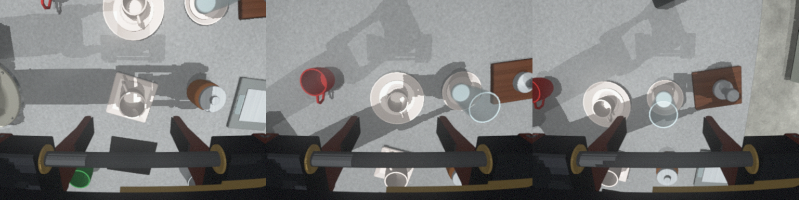

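The wrist looks agree: white bigger cup on the square dish, espresso cup on the large saucer, tall glass on the small saucer. Next I'll measure the saucers from their rims and check the handles in a crop.

```bash
cat >> h.py <<'E'
def rays(T,K,D,uv,z):
    n=cv2.undistortPoints(np.array(uv,float).reshape(-1,1,2),np.array(K),np.array(D)).reshape(-1,2)
    d=np.c_[n,np.ones(len(n))]@T[:3,:3].T;o=T[:3,3]
    return (o+d*((z-o[2])/d[:,2:]))[:,:2]
def rectify(img,T,K,D,c,z,half=.1,n=400): # top view on plane z; row up = +x? col=x,row=-y
    g=np.linspace(-half,half,n);X,Y=np.meshgrid(c[0]+g,c[1]-g)
    P=np.stack([X,Y,np.full_like(X,z)],-1).reshape(-1,3)
    uv=px(dict(T=T,camera_matrix=K,D=D),P).reshape(n,n,2).astype(np.float32)
    return cv2.remap(img,uv[...,0],uv[...,1],cv2.INTER_LINEAR)
E
python3 - <<'E'
from h import *
import os
out=[]
for k,n,z,c in(("fw","dish_square",.015,(.447,-.006)),("es","saucer_large",.019,(.451,.228)),("gl","saucer_small",.015,(.635,.249)),("es","espresso_cup",.062,(.451,.228)),("fw","flat_white_cup",.079,(.447,-.006))):
    d=np.load(f"w_{k}.npz");T,K,D=d["T"],d["K"],d["D"]
    im=rectify(cv2.imread(f"pics/w_{k}.png"),T,K,D,c,z,n=260)
    cv2.drawMarker(im,(130,130),(0,0,255),0,10)
    out.append(im)
    fn=f"m_{k}_{n}.npy"
    if os.path.exists(fn):
        m=np.load(fn).astype(np.uint8);cs,_=cv2.findContours(m,0,2)
        h=cv2.convexHull(np.vstack([x for x in cs if cv2.contourArea(x)>20]))[:,0]
        P=rays(T,K,D,h,z);print(n,"circ",np.round(cv2.minEnclosingCircle((P*1000).astype(np.float32))[0],1),cv2.minEnclosingCircle((P*1000).astype(np.float32))[1],"rect",cv2.minAreaRect((P*1000).astype(np.float32)))
out.append(out[0]*0)
cv2.imwrite("pics/rect.png",np.vstack([np.hstack(out[:3]),np.hstack(out[3:])]))
E
```

```text
dish_square circ [446.5  -4.5] 83.05945587158203 rect ((446.0819091796875, -4.7359161376953125), (121.53097534179688, 121.94608306884766), 73.36264038085938)
saucer_large circ [451.2 228. ] 76.98643493652344 rect ((451.2654724121094, 227.8805389404297), (151.80335998535156, 151.39468383789062), 89.96592712402344)
saucer_small circ [636.1 251. ] 57.71762466430664 rect ((637.2439575195312, 262.2415466308594), (89.83255004882812, 115.08049011230469), 84.45323181152344)
espresso_cup circ [456.6 227.8] 39.550323486328125 rect ((452.0353088378906, 230.91189575195312), (70.89942932128906, 55.95429992675781), 73.29380798339844)
flat_white_cup circ [440.7   8.5] 49.97600173950195 rect ((450.13592529296875, 5.913745880126953), (91.35796356201172, 68.36447143554688), 80.13591766357422)
```

View pics/rect.png

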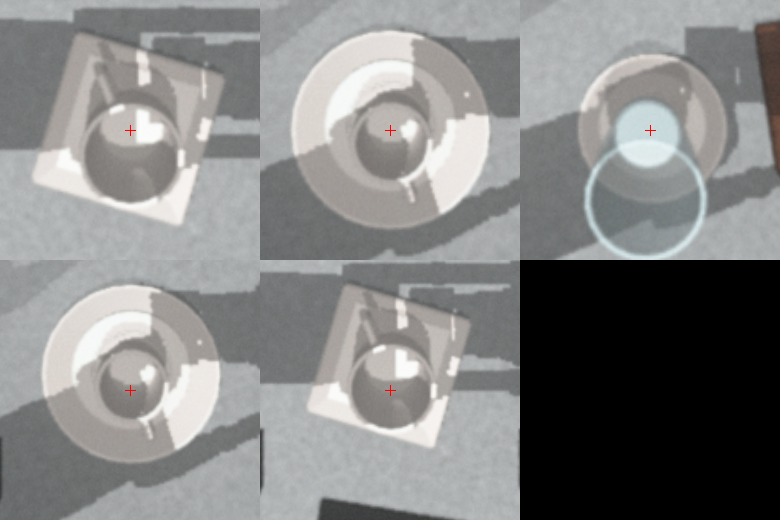

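```bash
cat >> h.py <<'E'
def fr(p,a):
    q0=np.array(telemetry.get_q());best=None
    for b in(a,a+np.pi):
        q=kinematics.solve_ik(p,down(b))
        if q is not None:
            n=np.abs(np.array(q)-q0).max()
            if best is None or n<best[0]: best=(n,down(b))
    return best[1]
def pick(xy,a,zg,zs,N=25):
    p=np.r_[xy,zs];R=fr(p,a);arm.movep(p,R)
    hit=arm.servo_line(np.r_[xy,zg],v=.12,until_force=15)
    if hit: print("HIT",telemetry.get_position());return
    jaws.command_gripper(.03,N);arm.hold(.2)
    print("grip",telemetry.get_grip_width(),telemetry.get_gripper_force())
    arm.servo_line(np.r_[xy,zs],v=.12)
    print("lifted",telemetry.get_grip_width(),np.round(telemetry.get_ft_force(),1))
def place(xy,zg,zs,a=None):
    p=np.r_[xy,zs];R=np.array(telemetry.get_orientation()) if a is None else fr(p,a)
    arm.movep(p,R);arm.servo_line(np.r_[xy,zg+.012],v=.12);arm.hold(.2)
    h=arm.servo_line(np.r_[xy,zg-.004],v=.015,until_force=2.5)
    print("contact",h,np.round(telemetry.get_position(),4),np.round(telemetry.get_ft_force(),1))
    arm.hold(.1);jaws.command_gripper(.088);arm.hold(.1)
    arm.servo_line(np.r_[xy,zs],v=.15);print("t",telemetry.get_time_s())
E
python3 - <<'E'
from h import *
a=np.deg2rad(20)
pick((.6345,.247),a,.112,.262)
if telemetry.get_grip_width()>.05: place((.445,-.209),.110,.262)
f=grab("top");cv2.imwrite("pics/top1.png",f["image"])
for n in "latte_glass saucer_small".split():
    for r in finder.pinpoint(n,"top")[:2]: print(n,r["confidence"],w(f,r["centre"]).round(3))
s=finder.silhouettes("saucer_small","top")
if s:
    h=cv2.findContours(s[0]["pixels"].astype(np.uint8),0,2)[0];h=cv2.convexHull(np.vstack(h))[:,0]
    print(cv2.minEnclosingCircle((1000*rays(f["T"],f["camera_matrix"],f["D"],h,.015)).astype(np.float32)))
E
```

```text
grip 0.06664861057361186 25.0025415426353
lifted 0.06668759932120526 [ 0.6 -1.  -2.9]
contact True [ 0.4449 -0.209   0.1104] [-0.3 -0.4  4.7]
t 16.8
latte_glass 0.64 [ 0.445 -0.212  0.004]
saucer_small 0.95 [0.637 0.244 0.001]
saucer_small 0.22 [ 0.447 -0.01   0.002]
((639.205322265625, 245.36976623535156), 58.31269836425781)
```

View pics/top1.png

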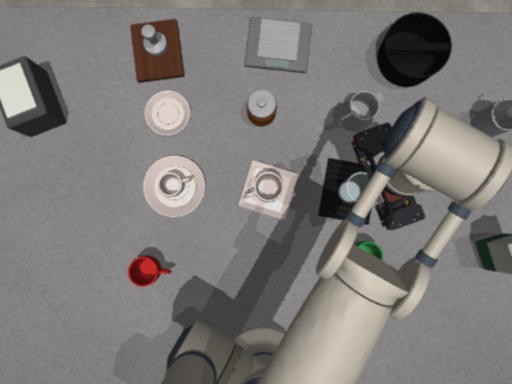

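The glass stands on the mat at (350,188), and the small saucer at (167,113) is now empty. I'll take a fresh wrist look to get that saucer's centre, then move the espresso cup.

```bash
cat >> h.py <<'E'
def look(x,y,z=.30,tz=.015):
    M=np.array(grab_frame("wrist")["mount"]);q0=np.array(telemetry.get_q());best=None
    for a in np.deg2rad([90,-90,0,180]):
        R=down(a);d=R@M[:3,2];c=R@M[:3,3]+[0,0,z];o=(c+(tz-c[2])/d[2]*d)[:2]
        p=np.array([x-o[0],y-o[1],z]);q=kinematics.solve_ik(p,R)
        if q is not None:
            n=np.abs(np.array(q)-q0).max()
            if best is None or n<best[0]: best=(n,p,R)
    arm.movep(best[1],best[2]);arm.hold(.2);return grab("wrist")
def circ(f,n,z):
    for s in finder.silhouettes(n,"wrist")[:2]:
        h=cv2.findContours(s["pixels"].astype(np.uint8),0,2)[0];h=cv2.convexHull(np.vstack(h))[:,0]
        P=(1000*rays(f["T"],f["camera_matrix"],f["D"],h,z)).astype(np.float32)
        print(n,round(s["confidence"],2),cv2.minEnclosingCircle(P),cv2.minAreaRect(P))
E
python3 - <<'E'
from h import *
f=look(.56,.24,.32);cv2.imwrite("pics/w1.png",f["image"])
circ(f,"saucer_small",.015);circ(f,"saucer_large",.019)
pick((.451,.230),np.deg2rad(20),.049,.17)
E
```

```text
saucer_small 0.85 ((637.2064208984375, 249.69473266601562), 58.15821075439453) ((637.076416015625, 249.7994842529297), (113.3380126953125, 114.13169860839844), 89.91783905029297)
saucer_large 0.87 ((451.2444763183594, 228.37950134277344), 76.83214569091797) ((451.1957702636719, 228.53720092773438), (150.19798278808594, 149.58999633789062), 89.90574645996094)
grip 0.05635076113876743 24.938115251561612
lifted 0.056401503727973624 [ 0.1 -0.6 -1.7]
```

The grip is 56.4 mm where I expected 58, so I'll look at the held cup before placing it.

Run:
```python
from h import *
f=grab("scene");p=np.array(telemetry.get_position());u=px(f,p)[0].astype(int)
for r in finder.pinpoint("espresso_cup","scene")[:2]: print(r["confidence"],w(f,r["centre"]).round(3),p.round(3))
im=f["image"];c=im[max(u[1]-70,0):u[1]+70,max(u[0]-80,0):u[0]+80];a=cv2.resize(c,(480,420),interpolation=2)
cv2.imwrite("pics/held.png",a)
for r in [grab("wrist")]:
  for r2 in finder.pinpoint("espresso_cup","wrist")[:1]: print("wrist",r2["confidence"],w(r,r2["centre"]).round(3))
```

```text
0.92 [0.451 0.226 0.127] [0.451 0.23  0.169]
wrist 0.9 [0.451 0.226 0.125]
```

View pics/held.png

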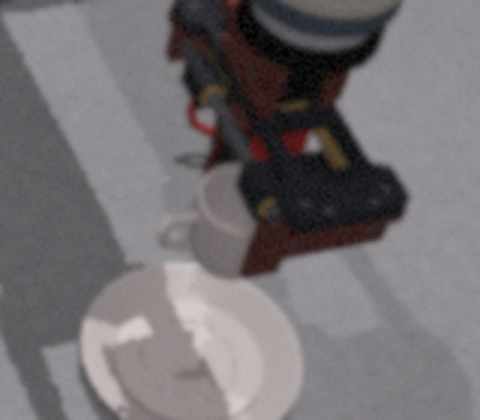

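The cup is held upright and its centre sits about 4 mm to −y of the TCP. I'll offset for that and place it.

Run:
```python
from h import *
place((.637,.2533),.049,.17)
f=look(.56,.24,.32);cv2.imwrite("pics/w2.png",f["image"])
circ(f,"saucer_small",.015);circ(f,"saucer_large",.019)
for r in finder.pinpoint("espresso_cup","wrist")[:1]: print("esp",r["confidence"],w(f,r["centre"]).round(4))
f=look(.447,-.006,.28,.03);cv2.imwrite("pics/w3.png",f["image"])
circ(f,"dish_square",.015)
for r in finder.pinpoint("flat_white_cup","wrist")[:2]: print("fw",r["confidence"],w(f,r["centre"]).round(4))
im=[rectify(cv2.imread(f"pics/w{i}.png"),g["T"],g["camera_matrix"],g["D"],c,z,n=300) for i,g,c,z in((3,f,(.447,-.006),.079),)]
cv2.drawMarker(im[0],(150,150),(0,0,255),0,10)
cv2.imwrite("pics/chk.png",np.hstack([im[0],cv2.resize(cv2.imread("pics/w2.png"),(400,300))]))
print(telemetry.get_time_s())
```

```text
contact True [0.6369 0.2532 0.0492] [-1.2  0.2  4. ]
t 28.1583
saucer_small 0.9 ((637.2034301757812, 250.46560668945312), 58.30414581298828) ((637.28564453125, 250.875244140625), (113.70995330810547, 113.4697036743164), 0.7484320998191833)
esp 0.79 [0.6368 0.253  0.0025]
dish_square 0.68 ((446.259521484375, -5.20906925201416), 83.71671295166016) ((445.5599365234375, -4.88641357421875), (123.16105651855469, 123.21540069580078), 73.5526123046875)
fw 0.84 [ 0.4488 -0.0063  0.0055]
fw 0.83 [ 0.2868 -0.2424 -0.0015]
30.8417
```

View pics/chk.png

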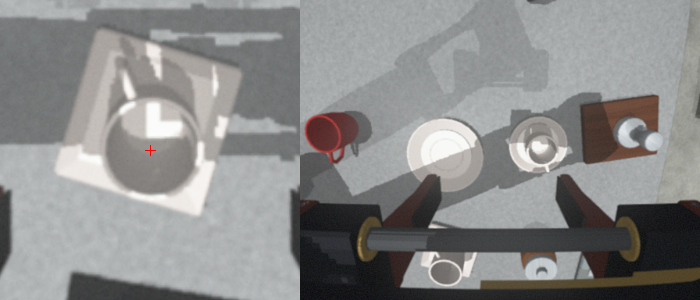

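The espresso cup is centred on the small saucer, at about (540,145) in the right half. In the left half the bigger cup's rim centre is near (151,147) and its handle points to about 112°. Picking it next.

Run:
```python
from h import *
pick((.448,-.005),np.deg2rad(22),.060,.19)
p=np.array(telemetry.get_position());o=[]
for c in("scene","wrist"):
    f=grab(c)
    for r in finder.pinpoint("flat_white_cup",c):
        P=w(f,r["centre"])
        if np.hypot(*(P-p)[:2])<.04: print(c,r["confidence"],P.round(4));o.append((P-p)[:2]);break
if telemetry.get_grip_width()>.06:
    d=np.mean(o,0) if o else np.zeros(2);print(d,p)
    if np.hypot(*d)<.012: place(np.array([.4512,.2284])-d,.060,.19)
    f=look(.447,.22,.30);cv2.imwrite("pics/w4.png",f["image"]);circ(f,"saucer_large",.019)
    for r in finder.pinpoint("flat_white_cup","wrist")[:2]: print("fw",r["confidence"],w(f,r["centre"]).round(4))
    f=look(.447,-.10,.32);cv2.imwrite("pics/w5.png",f["image"]);circ(f,"dish_square",.015)
    for r in finder.pinpoint("latte_glass","wrist")[:1]: print("gl",r["confidence"],w(f,r["centre"]).round(4))
    cv2.imwrite("pics/chk2.png",cv2.resize(np.hstack([cv2.imread("pics/w4.png"),cv2.imread("pics/w5.png")]),(800,300)))
print(telemetry.get_time_s())
```

```text
grip 0.06869604974049895 24.980481317577414
lifted 0.06877374382152997 [-0.7 -0.4 -2.5]
scene 0.62 [ 0.4488 -0.0111  0.1403]
wrist 0.64 [ 0.4487 -0.0042  0.1378]
[ 0.001116   -0.00267653] [ 0.44761167 -0.00496331  0.18887795]
contact True [0.45   0.2311 0.0605] [-0.2 -0.8  3.6]
t 39.4167
saucer_large 0.58 ((451.41552734375, 228.3421173095703), 77.3758316040039) ((452.6313171386719, 228.69845581054688), (151.7738494873047, 151.45574951171875), 45.07219314575195)
fw 0.87 [0.4496 0.2332 0.006 ]
fw 0.65 [0.2478 0.2822 0.0018]
dish_square 0.72 ((446.6060485839844, -5.572099208831787), 82.95478057861328) ((446.1441650390625, -5.7132568359375), (121.93717956542969, 123.14141845703125), 73.35364532470703)
dish_square 0.64 ((451.7393493652344, 170.71861267089844), 49.31282043457031) ((451.7640075683594, 163.00616455078125), (98.62544250488281, 17.941442489624023), 0.183383047580719)
gl 0.98 [ 0.4466 -0.2082  0.0021]
41.95
```

View pics/chk2.png

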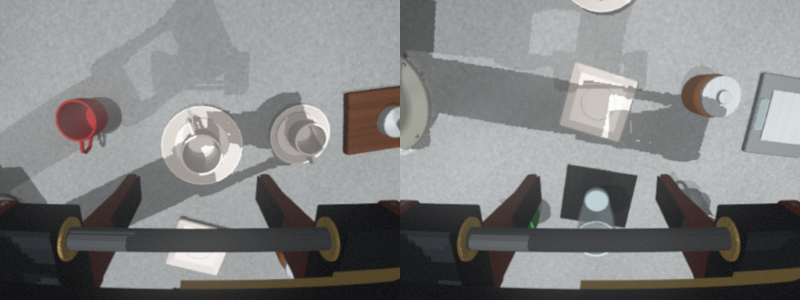

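Both cups sit on their own saucers: the bigger cup at left (203,155), the espresso cup at left (308,137). The dish at right (600,103) is empty. Now the glass goes back.

Run:
```python
from h import *
pick((.445,-.2093),np.deg2rad(20),.110,.262)
if telemetry.get_grip_width()>.05: place((.4462,-.0050),.112,.262)
f=look(.447,.11,.34);im=f["image"];T,K,D=f["T"],f["camera_matrix"],f["D"]
for n in("flat_white_cup","latte_glass","espresso_cup"):
    for r in finder.pinpoint(n,"wrist")[:1]: print(n,r["confidence"],w(f,r["centre"]).round(4))
circ(f,"saucer_large",.019);circ(f,"dish_square",.015)
def rc(c,z,r):
    a=rectify(im,T,K,D,c,z,n=260);cv2.circle(a,(130,130),int(r/.2*260),(0,0,255),1);return a
A=np.hstack([rc((.4514,.2284),.019,.077),rc((.4514,.2284),.079,.035),rc((.4462,-.005),.147,.034)])
f=grab("top");cv2.imwrite("pics/fin.png",A);cv2.imwrite("pics/top2.png",f["image"])
for n in "espresso_cup flat_white_cup latte_glass saucer_small saucer_large dish_square milk_jug sugar_jar".split():
    for r in finder.pinpoint(n,"top")[:3]: print(n,round(r["confidence"],2),w(f,r["centre"]).round(3))
print(telemetry.get_time_s())
```

```text
grip 0.06661072276319503 25.000008699134924
lifted 0.0659505229606902 [-1.  -0.3 -2.4]
contact True [ 0.4461 -0.005   0.1123] [-0.9 -0.8  4.8]
t 51.1667
flat_white_cup 0.96 [ 0.2842 -0.244   0.0009]
latte_glass 0.67 [ 0.4447 -0.0026  0.005 ]
espresso_cup 0.85 [0.6344 0.2516 0.0045]
saucer_large 0.59 ((451.7138671875, 228.86248779296875), 77.71501159667969) ((451.425048828125, 228.03880310058594), (152.05184936523438, 152.1776123046875), 55.56055450439453)
dish_square 0.9 ((445.2590026855469, -3.6065011024475098), 82.5230484008789) ((446.5666198730469, -4.941810607910156), (124.53217315673828, 124.79495239257812), 73.2596206665039)
espresso_cup 0.59 [0.642 0.253 0.008]
espresso_cup 0.27 [ 0.443 -0.211  0.001]
flat_white_cup 0.81 [ 0.285 -0.247 -0.004]
flat_white_cup 0.52 [ 0.243  0.284 -0.001]
latte_glass 0.78 [ 0.444 -0.005  0.003]
saucer_small 0.6 [0.639 0.244 0.001]
saucer_large 0.98 [0.455 0.226 0.002]
dish_square 0.69 [ 0.445 -0.01   0.   ]
milk_jug 0.85 [ 0.642 -0.235  0.005]
sugar_jar 0.57 [ 0.645  0.009 -0.   ]
52.95
```

View pics/fin.png

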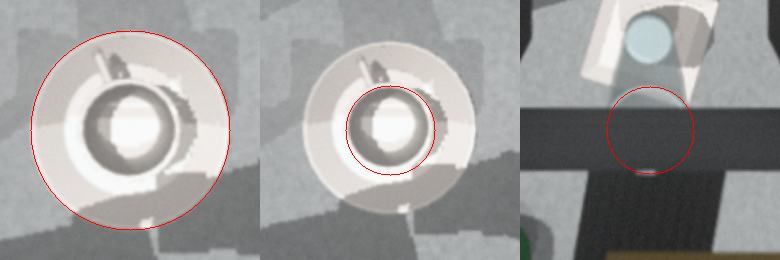

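View pics/top2.png

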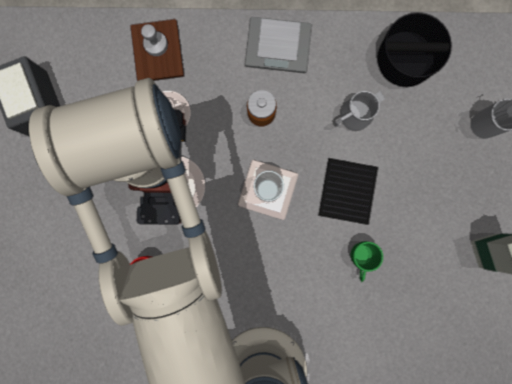

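The cup rims sit within about 3 mm of their saucer centres, and the glass stands in the middle of the dish at (268,185). The jug, the jar and the saucers are where they were.

```bash
python3 -c "
from rig import hand_in;print(hand_in())"
```

```text
the job is handed in; nothing more can be done
None
```

I handed the job in at about 53 s: the espresso cup, the bigger cup and the tall glass each stand upright within about 3 mm of the middle of their own saucer, moved in the order you asked, with the saucers, jug and jar where they were.

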